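# Seat the dish carrier and hold the tilting table at the draw-off mark

## Robot

A 6-joint arm with a two-finger parallel gripper is mounted at the origin on the work surface; the furniture and walls round the work are solid. World frame = base frame: x ahead of the robot, y to its left, z up, the work surface at z = 0. Lengths are in m, angles in rad, forces in N, time in s.
With the tool pointing down it reaches from about 0.3 to 0.875 m from the base axis. Payload 6.4 kg.
Tool frame: the origin (TCP) lies on the centre line of the jaws, within the pads' length; the fingertips stand 25 mm ahead of it and the grasp point (between the pads) lies 6 mm ahead of it; z points along the fingers, y is the line along which they close (so a half turn about z gives the same grasp; the last joint's range is limited). The gripper opens to 85 mm and grips with 20 to 120 N. Pads are 22 mm wide; open, the fingers measure 114 mm over their backs; the gripper's body (76 mm by 85 mm) begins 54 mm behind the grasp point. The pads swing forward as they close: fully open they stand 13 mm farther back than shut.
Start: joints at [0.955, 0.181, 1.607, -0, 1.354, -0.206], TCP at [0.229, 0.527, 0.256] pointing down, gripper open.
Joint ranges: [-2.99, 2.99], [-0.89, 2.07], [0.3, 2.58], [-1.14, 4.28], [0, 2.63], [-3.12, 3.12]. Speed limits (rad/s): [2.57, 2.57, 3.01, 3.14, 3.14, 3.14].

## Interface

Orientations are given as a unit quaternion [w, x, y, z].
In Python, from bench import get_obs, camera, hand_in, spot_in gives the robot as it stands.
- The arm moves only by the shell command python3 -m jog 'ROWS'. ROWS is JSON, one flat list of numbers, 7 for each row, row after row: the shift along the tool's x, y, z in m, then the turn, a rotation vector about the tool's x, y, z in rad, then the closure, from 0 (fully open) to 1 (shut). A call has 1 to 20 rows; each row is the pose to reach, as a shift and turn from the pose commanded when the call began, along the tool's axes at that moment; what a row does not reach only later rows make up. A row lasts 1/8 s, in which the tool goes at most 62.5 mm and 10.7 degrees, less where a joint would pass 70% of its speed; a pose out of reach is approached as far as the arm can. A call with a gripper value outside its range is refused whole. The fingers move at their own pace and stop on an object; the grip force is fixed at half the most. Time passes only in rows, so rows that repeat a pose let the fingers close. It gives the time, the measured TCP pose, the force, the opening and the grip force at its end, in the units of the state.
- get_obs(): the state, without advancing time (a new reading comes with each control period).
- camera(name): name is "scene" or "top" or "wrist"; returns a dict with "frame" (400x640x3 uint8, red, green, blue), "mtx" (3x3 intrinsics, pixels), "extrinsics" (4x4, takes a point from camera to world coordinates). Camera axes: x right, y up, looking along -z (the intrinsics and any distortion apply to the point x, -y, -z); pixel columns grow to the right and rows downward; lengths in m; the calibration is good to about 2 mm. A picture is of the moment at which its call begins. There is no depth.
- hand_in(): hands the job in; it is judged then, once.
Trained networks look in a picture, given as the dict that the camera call returned (one of the last four; its "shot" number tells which), for a name from the list of things; names that differ only in an ending like _2 or _b are one class to them, and where a whole thing is asked for, a point or a joint stands for the part that bears it (a point fixed in the world has none). Each returns a list of dicts, best first, with "confidence" (0 to 1); they miss things now and then, are a little off and sometimes report something else, mostly with a low value. They report only what shows in the picture. A call takes as long as a camera call.
- spot_in(picture, name): "xyz" ([x, y, z] in m, in world coordinates, good to about 4 mm: the middle of the surface that is visible of it).
The state is a dict: "time_s": time; "q": joint angles; "dq": joint speeds; "joint_efforts": joint torques, N m; "eef_pos": TCP position; "eef_rot": TCP orientation; "wrist_force": force on the tool from outside, world axes, zero at the start; "torque": the same for the moment, N m; "opening": opening from 0.0 (shut) to 1.0 (fully open); "grasp_force": force on a finger pad.
Only numpy, scipy, OpenCV 4.12 (cv2) and the standard library are available. Lean on these libraries where they do the work, as an engineer would, in place of code of your own. Each camera call takes 0.05 s, during which the arm holds its last target. There are 200 camera calls.

## Task

Take the steel dish carrier by its bow handle and lower it over the two locating pins of the tilting stand's table until it lies flush, and let go of it. Then lift the table by the bar at its free edge until its pointer stands exactly opposite the index clip on the angle arc, and finish while holding the table still there by the bar, as it has no latch and I am about to draw off the dishes. Do not shift the index clip, the pipette or the timer.

Things in the scene. Friction and masses are not known exactly. Their poses are not given: they have to be found in the camera images.
- tilt_stand: Tilting stand, fixed: grey base 175 x 220 x 16 mm with a hinged aluminium table and beside it an upright angle arc. Origin at bench level, z up. The hinge axis runs along x through y = -115 mm, z = 50 mm; +y points from the hinge to the table's free edge. The arc stands at x = -85 mm, radii 128 to 150 mm about the hinge, top 0.19 m above the bench, a tick every 5 degrees
- stage (a joint): Angle of the hinged table: 0 = down, level, resting on two posts; grows as the free edge rises, in rad, up to 1.1. Hinge turns freely (no latch, spring or balance): the table (0.6 kg) falls back when let go
- index (a joint): Angle at which the index clip is clamped on the arc, rad, on the same scale as stage: when stage equals it, the pointer meets the tooth of the clip. Differs from start to start (0.42 to 0.82). Stiff; not to be moved
- seat (a point): Point on the table's upper face where the middle of the carrier's underside belongs, 108 mm from the hinge axis; z is the table's normal, y points from hinge to free edge, x along the hinge axis. It turns with the table; table down, it is 54 mm above the bench. Table plate 118 (x) x 195 (y) x 8 mm
- pin_a (a point): Tip of the locating pin nearer the free edge: steel, 10 mm diameter, 18 mm high above the table, the last 6 mm tapered to 5 mm diameter. At x = -40, y = +78 mm in the frame of seat
- pin_b (a point): Tip of the other, equal pin, nearer the hinge, at x = +40, y = -78 mm in the frame of seat
- pointer_tip (a point): Tip of the steel pointer fixed to the side of the table, 110.5 mm from the hinge axis, in the plane of the arc, inside the arc
- index_tip (a point): Tip of the steel tooth of the index clip (black block 13 x 30 x 12 mm with a steel thumbscrew, straddling the arc), pointing inwards to the hinge at the same radius of 110.5 mm: pointer and tooth meet tip to tip at the mark
- lift_bar: Round lift bar at the table's free edge, parallel to the hinge axis, 12.6 mm diameter with its rubber sleeve, origin at its middle, 247 mm from the hinge axis and in the plane of the hinge (50 mm above the bench with the table down); x along the bar. Two side arms carry it at x = +-48 mm, so 80 mm of bar are free to grip; 42 mm of gap to the table's edge
- hinge_mid (a point): Middle of the hinge axis, 50 mm above the bench; x along the axis
- carrier: Loose dish carrier: steel plate 104 (x) x 180 (y) x 8 mm, 0.35 to 0.6 kg, origin at the middle of its underside, z up. 12 mm through holes at x = -40, y = +78 mm and x = +40, y = -78 mm (fits either way round). Two glass dishes, 60 mm wide, 15 mm high, fixed at y = +-47 mm; between them a bow handle: bar 10 x 10 mm along x, 58 mm clear between its legs, centre 53 mm above the underside
- timer: Small white timer, 58 x 66 x 18 mm. Leave alone
- pipette: White pipette lying on the bench, 225 mm long, 28 mm high. Leave alone

How it is judged:
On the way:
1. the carrier lies flush on the lowered table, over both pins, and is let go (distance between carrier and seat below 0.004 m and z of carrier in the frame of seat below 0.002 m and angle between the z axis of carrier and the z axis of seat, either way round below 0.02 rad and value of joint stage below 0.03 rad and contact force between the fingers and carrier below 0.2 N), for 0.2 s.
At the end, for the whole second after the job is handed in: The fingers hold the table by its lift bar (more than 2 N), at rest, with the pointer tip within 5 mm (about 2.6 degrees) of the index tooth; the carrier, not touched by the robot, lies flush over both pins (within 4 mm of its place, not lifted more than 2.5 mm) (distance between pointer_tip and index_tip below 0.005 m and velocity of joint stage between -0.05 and 0.05 rad/s and contact force between the fingers and lift_bar above 2 N and contact force between each of the arm, the fingers and carrier below 0.2 N and distance between carrier and seat below 0.004 m and z of carrier in the frame of seat below 0.0025 m and angle between the z axis of carrier and the z axis of seat, either way round below 0.03 rad); the arm keeps its last pose, push and grip.
It fails at once if the index clip is moved along the arc (distance of index_tip from where it was at the start of the episode above 0.004 m).
It fails at once if the pipette or the timer is shifted by more than 2 cm (distance of any of pipette, timer from where it was at the start of the episode above 0.02 m).
It also fails if it takes over 61 s, if anything falls off the work surface, if the arm or the gripper's body presses on something with over 40 N, if the wrist force passes 120 N, or if a joint passes its speed limit or range.

## Working session

There is one attempt and no reset: what is moved stays moved. The work goes in short steps, Python scripts to look and compute and a shell command to move; the robot and the scene stay as the last step left them, time stands still between calls to the robot, and variables do not carry over. Pictures are saved under pics/ and viewed, at most 10 in all, crops included, and the job is handed in when it is done.

```bash
ls; mkdir -p pics
cat > h.py <<'E'
import numpy as np, cv2
from bench import get_obs, camera, hand_in, spot_in
from scipy.spatial.transform import Rotation as R
def save(c,n): cv2.imwrite('pics/'+n+'.png',c['frame'][:,:,::-1])
def proj(c,p):
    E=np.array(c['extrinsics']); q=np.linalg.inv(E)@np.r_[p,1]; v=np.array(c['mtx'])@[q[0],-q[1],-q[2]]; return v[:2]/v[2]
def ray(c,uv,z):
    E=np.array(c['extrinsics']); d=np.linalg.inv(np.array(c['mtx']))@[uv[0],uv[1],1]; d=E[:3,:3]@[d[0],-d[1],-d[2]]; o=E[:3,3]
    return o+d*(z-o[2])/d[2]
E
python3 - <<'E'
from h import *
o=get_obs(); print(o)
for n in ['scene','top']:
    c=camera(n); save(c,n+'0'); print(n,c.keys(),np.round(c['extrinsics'],3).tolist(),np.round(c['mtx'],1).tolist())
    for t in ['carrier','lift_bar','pin_a','hinge_mid','seat','index_tip','pointer_tip','tilt_stand','pipette','timer']:
        print(t,[(np.round(d['xyz'],3).tolist(),round(d['confidence'],2)) for d in spot_in(c,t)][:3])
E
```

```text
pics
{'time_s': 0.0, 'q': array([ 9.54699962e-01,  1.81551509e-01,  1.60800464e+00,  3.96891212e-05,
        1.35378234e+00, -2.06343921e-01]), 'dq': array([-0.00105273,  0.00100531,  0.00149161, -0.00110163,  0.00081631,
       -0.00137566]), 'joint_efforts': array([-2.17205605e-03, -4.44875550e+01, -3.51330113e+01, -5.38386994e-04,
        9.46302986e-03,  1.31939950e-05]), 'eef_pos': array([0.22877036, 0.52698485, 0.25537985]), 'eef_rot': array([-3.66690164e-04,  2.03450094e-01,  9.79084928e-01, -7.92401804e-04]), 'wrist_force': array([ 0.05526422,  0.08121749, -0.39042243]), 'torque': array([ 0.03456933,  0.01336959, -0.01499734]), 'grasp_force': 0.0, 'opening': 0.995805559606092}
scene dict_keys(['frame', 'mtx', 'extrinsics', 'shot']) [[0.55, 0.646, -0.53, -0.146], [-0.835, 0.415, -0.36, -0.387], [-0.013, 0.64, 0.768, 0.898], [0.0, 0.0, 0.0, 1.0]] [[404.5, 0.0, 319.8], [0.0, 404.5, 200.2], [0.0, 0.0, 1.0]]
carrier [([0.444, -0.193, 0.004], 0.95), ([0.458, 0.089, 0.05], 0.66)]
lift_bar []
pin_a [([0.462, 0.091, 0.059], 0.89)]
hinge_mid []
seat [([0.462, 0.09, 0.054], 0.57)]
index
[... 288 characters left out ...]
0.71), ([0.292, 0.242, 0.015], 0.59)]
top dict_keys(['frame', 'mtx', 'extrinsics', 'shot']) [[0.003, 0.997, -0.074, 0.351], [-1.0, 0.001, -0.028, -0.011], [-0.028, 0.074, 0.997, 0.911], [0.0, 0.0, 0.0, 1.0]] [[387.7, 0.0, 325.0], [0.0, 387.7, 201.1], [0.0, 0.0, 1.0]]
carrier [([0.45, -0.182, 0.007], 0.57)]
lift_bar [([0.445, 0.087, 0.054], 0.63)]
pin_a [([0.462, 0.109, 0.054], 0.9)]
hinge_mid [([0.462, 0.111, 0.056], 0.68)]
seat [([0.459, 0.105, 0.054], 0.89)]
index_tip []
pointer_tip [([0.461, 0.108, 0.054], 0.69), ([0.374, 0.118, 0.133], 0.48)]
tilt_stand [([0.443, 0.088, 0.056], 0.96)]
pipette [([0.3, -0.2, 0.024], 0.57)]
timer [([0.301, 0.252, 0.019], 0.69), ([0.462, 0.107, 0.049], 0.5)]
```

View pics/scene0.png

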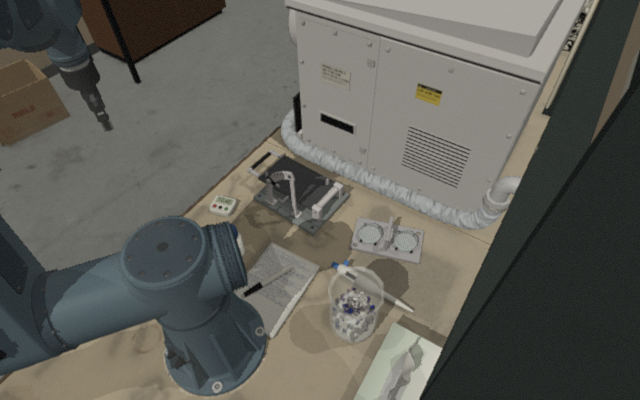

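View pics/top0.png

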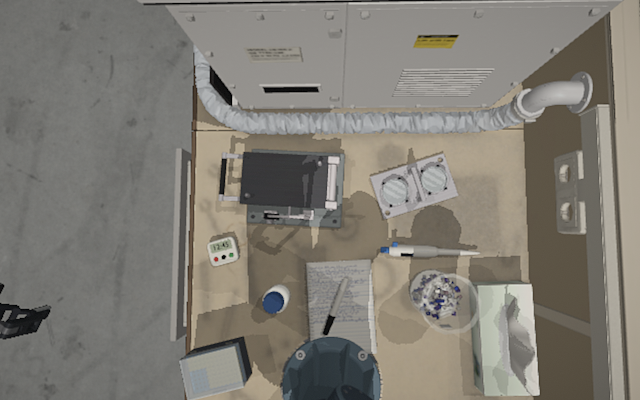

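The top view (up = +x, left = +y) shows the stand at (285,185), its lift bar at the left (223,178), the arc below (290,215), the carrier at (414,185) and the pipette at (430,251). I'll enlarge it for measuring.

Run:
```python
import cv2
a=cv2.imread('pics/top0.png')
b=[cv2.resize(a[143:233,205:352],None,fx=5,fy=5,interpolation=cv2.INTER_CUBIC)]
cv2.imwrite('pics/st.png',b[0])
cv2.imwrite('pics/ca.png',cv2.resize(a[145:225,360:465],None,fx=6,fy=6,interpolation=cv2.INTER_CUBIC))
```

```text
(no output)
```

View pics/st.png

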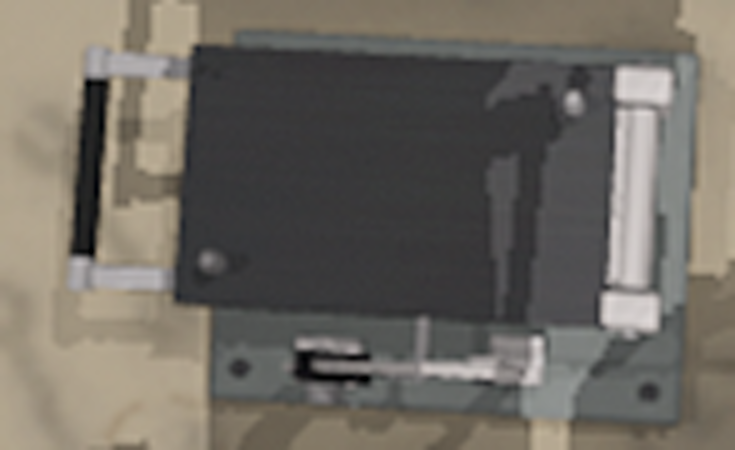

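View pics/ca.png

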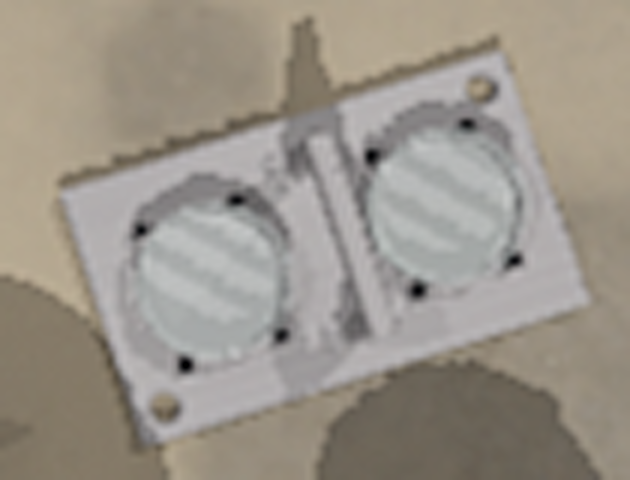

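Run:
```python
from h import *
c=camera('top'); s=camera('scene')
f=lambda u,v,z:ray(c,(205+u/5-.4,143+v/5-.4),z)
g=lambda u,v,z:ray(c,(360+u/6-.4,145+v/6-.4),z)
A=f(211,261,.072);B=f(574,100,.072);print('pins',A,B,'mid',(A+B)/2,'d',np.linalg.norm(A-B), 'exp',np.hypot(80,156))
d=(A-B)[:2]; yaw=np.arctan2(d[1],d[0])-np.arctan2(156,-80);print('yaw stand',yaw)
L1=f(95,62,.05);L2=f(82,272,.05);print('bar',(L1+L2)/2,(L2-L1),np.linalg.norm(L1-L2))
m=(A+B)[:2]/2; Rz=R.from_euler('z',yaw).as_matrix()[:2,:2]
print('bar pred',m+Rz@[0,.139],'hinge',m+Rz@[0,-.108])
for u,v in [(193,47),(178,300)]: print('corner',Rz.T@(f(u,v,.054)[:2]-m))
H1=g(481,88,.008);H2=g(165,407,.008);print('holes',H1,H2,(H1+H2)/2,np.linalg.norm(H1-H2))
d=(H2-H1)[:2]; cy=np.arctan2(d[1],d[0])-np.arctan2(156,-80);print('carrier yaw',cy)
K=[g(*p,.008) for p in [(62,190),(500,48),(588,300),(150,438)]];print('c corners mid',np.mean(K,0),np.linalg.norm(K[0]-K[1]),np.linalg.norm(K[1]-K[2]),'edge yaw',np.arctan2(*(K[0]-K[1])[1::-1])-np.pi/2)
a=g(315,140,.058);b=g(380,333,.058);print('handle',a,b,(a+b)/2,np.arctan2(*(a-b)[1::-1]))
cm=(H1+H2)[:2]/2; print(proj(c,[*cm,.058]))
# clip: r=139 at angle th
for th in np.arange(.4,.86,.06):
    for cc in (c,s):
        p=[*(m+Rz@[-.085,-.108+.139*np.cos(th)]),.05+.139*np.sin(th)]; print(round(th,2),np.round(proj(cc,p),1),end=' ')
    print()
cv2.imwrite('pics/sc.png',cv2.resize(s['frame'][150:240,240:360,::-1],None,fx=6,fy=6,interpolation=cv2.INTER_CUBIC))
```

```text
pins [0.42717661 0.18396361 0.072     ] [0.49788693 0.02546393 0.072     ] mid [0.46253177 0.10471377 0.072     ] d 0.1735571885881436 exp 175.31685600648902
yaw stand -0.05422639210397695
bar [0.47191346 0.2453991  0.05      ] [-0.09541085  0.00376725  0.        ] 0.09548519985229036
bar pred [0.47006554 0.24350946] hinge [ 0.45667819 -0.00312748]
corner [0.05785941 0.09657526]
corner [-0.05641622  0.0950111 ]
holes [ 0.51630005 -0.25296906  0.008     ] [ 0.39193691 -0.1293798   0.008     ] [ 0.45411848 -0.19117443  0.008     ] 0.17532967711333414
carrier yaw 0.3146679055887751
c corners mid [ 0.45549552 -0.1916593   0.008     ] 0.17925005535956953 0.1035327147592007 edge yaw 0.3148348898645681
handle [ 0.48797818 -0.17864294  0.058     ] [ 0.41681755 -0.20124409  0.058     ] [ 0.45239786 -0.18994351  0.058     ] 0.3075310745603046
[418.0495114 183.1825852]
0.4 [268.9 216.5] 0.4 [269.7 183. ] 
0.46 [269.9 216.5] 0.46 [270.4 181.6] 
0.52 [271.2 216.5] 0.52 [271.2 180.3] 
0.58 [272.7 216.5] 0.58 [272.2 179.2] 
0.64 [274.5 216.5] 0.64 [273.4 178.2] 
0.7 [276.6 216.5] 0.7 [274.6 177.3] 
0.76 [278.9 216.5] 0.76 [276.1 176.6] 
0.82 [281.5 216.6] 0.82 [277.6 176. ]
```

View pics/sc.png

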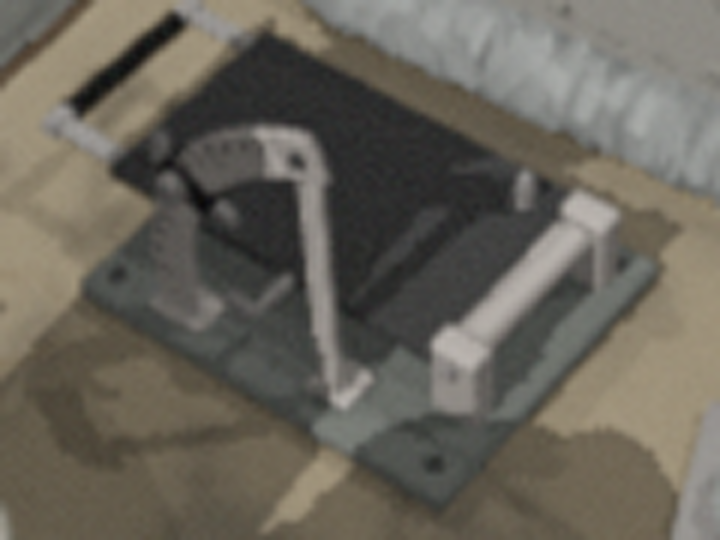

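Pins are 173.6 mm apart (175.3 nominal), holes are 175.3 mm apart and the plate is 179 x 103.5 mm, so the measurements agree. The scene crop shows the clip at about (190,185), i.e. roughly 0.5 rad. Next, hover over the carrier.

```bash
cat >> h.py <<'E'
def down(yaw):  # tool y = world +y turned by yaw, z down
    return R.from_euler('z',yaw)*R.from_matrix(np.array([[-1,0,0],[0,1,0],[0,0,-1.]]))
def go(p,rot):  # shift, turn in current tool axes
    o=get_obs(); w=o['eef_rot']; r0=R.from_quat([*w[1:],w[0]])
    print('shift',np.round(r0.inv().apply(np.array(p)-o['eef_pos']),4),'turn',np.round((r0.inv()*rot).as_rotvec(),4))
E
python3 -c "
from h import *
go([.454,-.191,.25],down(.315)); go([.454,-.191,.19],down(.315))"
```

```text
shift [-0.4925 -0.5693  0.0063] turn [-0.     -0.     -0.7248]
shift [-0.4925 -0.5693  0.0663] turn [-0.     -0.     -0.7248]
```

```bash
python3 -m jog '[-0.12,-0.14,0,0,0,-0.3,0, -0.12,-0.14,0,0,0,-0.3,0, -0.12,-0.14,0,0,0,-0.3,0, -0.492,-0.569,0.006,0,0,-0.725,0, -0.492,-0.569,0.006,0,0,-0.725,0, -0.492,-0.569,0.006,0,0,-0.725,0, -0.492,-0.569,0.006,0,0,-0.725,0, -0.492,-0.569,0.006,0,0,-0.725,0, -0.492,-0.569,0.006,0,0,-0.725,0, -0.492,-0.569,0.006,0,0,-0.725,0, -0.492,-0.569,0.006,0,0,-0.725,0, -0.492,-0.569,0.006,0,0,-0.725,0, -0.492,-0.569,0.066,0,0,-0.725,0, -0.492,-0.569,0.066,0,0,-0.725,0, -0.492,-0.569,0.066,0,0,-0.725,0, -0.492,-0.569,0.066,0,0,-0.725,0]'
python3 - <<'E'
from h import *
o=get_obs(); print(o['time_s'],o['eef_pos'],o['q'])
w=camera('wrist'); save(w,'w1'); print(np.round(w['extrinsics'],3).tolist())
print([(d['xyz'],d['confidence']) for d in spot_in(w,'carrier')])
cm=np.array([.454,-.191]);Rz=R.from_euler('z',.315).as_matrix()[:2,:2]
for p in [(-.04,.078,.008),(.04,-.078,.008),(-.03,0,.058),(.03,0,.058)]: print(proj(w,[*(cm+Rz@p[:2]),p[2]]))
E
```

```text
time_s: 3.2
eef_pos: [0.4545, -0.1901, 0.1922]
eef_rot: [0.001, -0.158, 0.987, -0.001]
wrist_force: [0.3, -0.1, 0.2]
opening: 0.998
grasp_force: 0.0
3.2 [ 0.45452253 -0.19009215  0.19224758] [-6.37651952e-01  6.38780356e-02  1.87423534e+00  1.59729259e-04
  1.20033965e+00 -2.52505502e+00]
[[-0.311, -0.9, -0.306, 0.377], [0.95, -0.295, -0.098, -0.215], [-0.002, -0.322, 0.947, 0.31], [0.0, 0.0, 0.0, 1.0]]
[([0.4527, -0.1968, 0.0078], 0.59)]
[395.51532709 146.32531956]
[249.42109337 218.5585708 ]
[319.27707078 165.56297223]
[319.23033788 228.59094421]
```

View pics/w1.png

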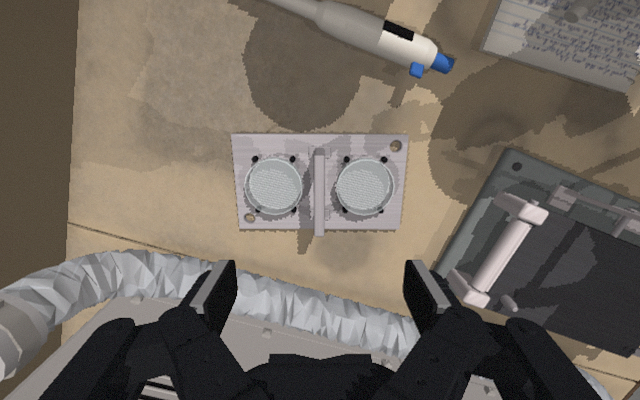

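The holes appear at (395,146) and (250,218), within a pixel of prediction. Descend and grip.

```bash
python3 -c "
from h import *
go([.454,-.191,.061],down(.315))"
python3 -m jog '[0.001,-0.001,0.05,0,0,0,0.3, 0.001,-0.001,0.1,0,0,0,0.3, 0.001,-0.001,0.131,0,0,0,0.4, 0.001,-0.001,0.131,0,0,0,0.4, 0.001,-0.001,0.131,0,0,0,1, 0.001,-0.001,0.131,0,0,0,1, 0.001,-0.001,0.131,0,0,0,1, 0.001,-0.001,0.131,0,0,0,1, 0.001,-0.001,0.131,0,0,0,1, 0.001,-0.001,0.131,0,0,0,1]'
```

```text
shift [ 0.001  -0.0004  0.1312] turn [-0.0027  0.002   0.0017]
time_s: 4.55
eef_pos: [0.4543, -0.1925, 0.0613]
eef_rot: [0.001, -0.157, 0.988, -0.001]
wrist_force: [-1.0, 1.1, 6.1]
opening: 0.105
grasp_force: 59.1
```

Gripped (opening 0.105, 59 N). Lift, carry and look from above the seat.

```bash
python3 -m jog '[0,0,-0.05,0,0,0,1, 0,0,-0.1,0,0,0,1, 0,0,-0.14,0,0,0,1, 0,0,-0.14,0,0,0,1, 0,0,-0.14,0,0,0,1]'
python3 -c "
from h import *
go([.4625,.1047,.20],down(-.046));o=get_obs();print(o['eef_pos'])
w=camera('wrist')
A,B=[0.42717661,0.18396361,0.072 ],[0.49788693,0.02546393,0.072]
print(proj(w,B)); save(w,'w2')"
```

```text
time_s: 5.18
eef_pos: [0.4521, -0.1911, 0.1979]
eef_rot: [-0.001, -0.157, 0.988, 0.001]
wrist_force: [-0.2, -0.5, -6.6]
opening: 0.101
grasp_force: 59.8
shift [-0.1016  0.278  -0.0017] turn [ 0.0015 -0.0016  0.3612]
[ 0.45205402 -0.19106434  0.19789381]
[510.33687478 306.80743169]
```

```bash
python3 -m jog '[-0.02,0.055,0,0,0,0.1,1, -0.04,0.11,0,0,0,0.2,1, -0.06,0.16,0,0,0,0.3,1, -0.08,0.21,0,0,0,0.361,1, -0.095,0.25,0,0,0,0.361,1, -0.1016,0.278,0,0,0,0.361,1, -0.1016,0.278,0.02,0,0,0.361,1, -0.1016,0.278,0.04,0,0,0.361,1, -0.1016,0.278,0.052,0,0,0.361,1, -0.1016,0.278,0.052,0,0,0.361,1, -0.1016,0.278,0.052,0,0,0.361,1]'
python3 - <<'E'
from h import *
go([.4625,.1047,.146],down(-.046));o=get_obs();print(o['eef_pos'],o['wrist_force'])
w=camera('wrist');s=camera('scene')
a=cv2.resize(w['frame'][60:280,130:520],None,fx=2,fy=2,interpolation=cv2.INTER_CUBIC)
cv2.imwrite('pics/w3.png',a[:,:,::-1])
p=o['eef_pos'];q=o['eef_rot'];r=R.from_quat([*q[1:],q[0]])
for h in [(-.04,.078),(.04,-.078)]:
  for z in (.053,.061):
    # carrier frame offset -> tool: x=-cx,y=cy
    P=p+r.apply([-h[0],h[1],z]); print('hole',np.round(P,4),(proj(w,P)-[130,60])*2)
for P in ([0.4272,0.1840,0.072 ],[0.4979,0.0255,0.072]): print('pin',(proj(w,P)-[130,60])*2)
E
```

```text
time_s: 6.6
eef_pos: [0.4637, 0.1039, 0.1475]
eef_rot: [0.0, 0.023, 1.0, -0.0]
wrist_force: [0.6, 0.5, -4.8]
opening: 0.101
grasp_force: 60.0
shift [0.0013 0.0008 0.0015] turn [ 0.      0.0003 -0.0001]
[0.46374741 0.10387752 0.14752551] [ 0.57750966  0.45994023 -4.84658349]
hole [0.4274 0.1836 0.0945] [637.81208266 235.30798352]
hole [0.4274 0.1836 0.0865] [627.08877453 229.26834278]
hole [0.5001 0.0241 0.0945] [151.95870608 462.16117429]
hole [0.5001 0.0241 0.0865] [160.22755882 448.60520787]
pin [610.87604392 218.84702307]
pin [176.49696936 421.0786859 ]
```

View pics/w3.png

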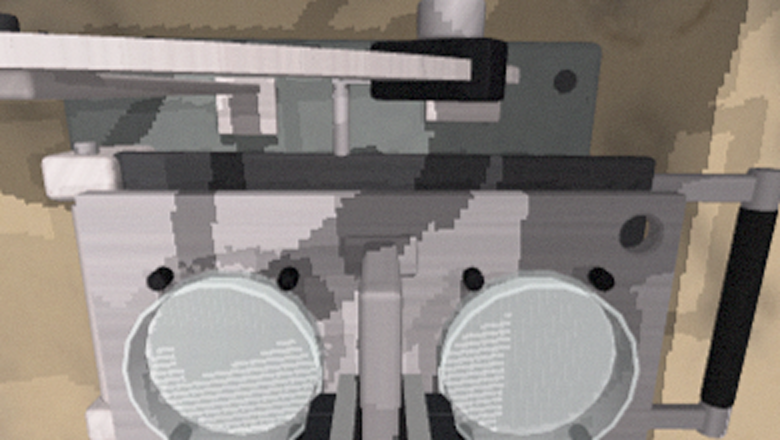

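Hole A shows at crop (641,233), about 0.8 mm from prediction. Table corners at (118,153) and (653,158), and bar ends (762,190) and (716,420), let me cross-check the seat.

Run:
```python
from h import *
w=camera('wrist')
f=lambda u,v,z:ray(w,(130+(u-.5)/2,60+(v-.5)/2),z)
a=f(119,154,.054);b=f(653,159,.054);print('edge',a,b,np.linalg.norm(a-b)); 
yaw=np.arctan2(*(b-a)[1::-1])-np.pi/2; print('yaw',yaw)
Rz=R.from_euler('z',yaw).as_matrix()[:2,:2]
print('seat from edge',(a+b)[:2]/2+Rz@[.059,0])
c=f(762,190,.05);d=f(716,420,.05); print('bar',c,d,np.linalg.norm(c-d)); y2=np.arctan2(*(d-c)[1::-1]);print(y2)
print('seat from bar',(c+d)[:2]/2-R.from_euler('z',y2).as_matrix()[:2,:2]@[0,.139])
print('pin', f(641,233,.0945))
```

```text
edge [0.40002589 0.01421941 0.054     ] [0.41059943 0.20435918 0.054     ] 0.19043353171967672
yaw -0.05555205801701346
seat from edge [0.46422164 0.10601341]
bar [0.42434579 0.2476661  0.05      ] [0.52172264 0.24414268 0.05      ] 0.09744057850825646
-0.036167523152365426
seat from bar [0.46800802 0.10699529]
pin [0.42707388 0.18458769 0.0945    ]
```

```bash
python3 -m jog '[0,0.0005,0.006,0,0,0,1, 0,0.0005,0.012,0,0,0,1, 0,0.0005,0.016,0,0,0,1, 0,0.0005,0.019,0,0,0,1, 0,0.0005,0.021,0,0,0,1, 0,0.0005,0.021,0,0,0,1]'
```

```text
time_s: 7.5
eef_pos: [0.4635, 0.1046, 0.1262]
eef_rot: [-0.0, 0.023, 1.0, 0.0]
wrist_force: [0.6, 0.1, -5.8]
opening: 0.098
grasp_force: 60.0
```

No resistance 7 mm below the pin tips; continue.

```bash
python3 -m jog '[0,0,0.003,0,0,0,1, 0,0,0.005,0,0,0,1, 0,0,0.008,0,0,0,1, 0,0,0.008,0,0,0,1]'
python3 - <<'E'
from h import *
w=camera('wrist'); cv2.imwrite('pics/w4.png',cv2.resize(w['frame'][60:280,130:520,::-1],None,fx=2,fy=2))
E
```

```text
time_s: 8.0
eef_pos: [0.4633, 0.1046, 0.118]
eef_rot: [-0.0, 0.023, 1.0, 0.0]
wrist_force: [0.7, 1.6, -5.2]
opening: 0.106
grasp_force: 59.9
```

View pics/w4.png

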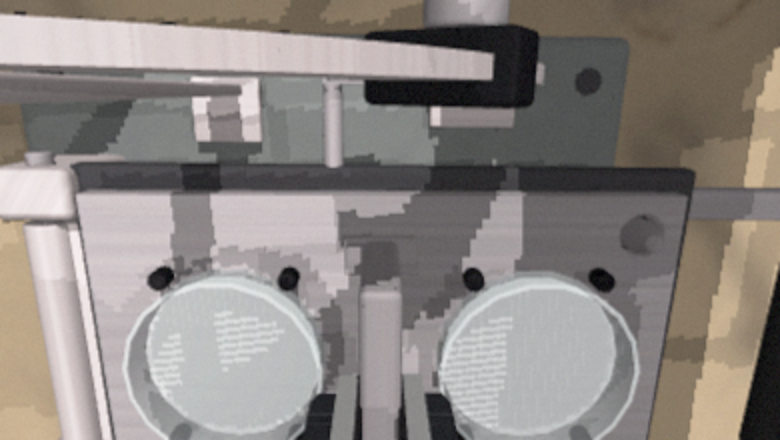

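Pin A fills hole A at (641,235). Lower to contact.

```bash
python3 -m jog '[0,0,0.001,0,0,0,1, 0,0,0.002,0,0,0,1, 0,0,0.003,0,0,0,1, 0,0,0.003,0,0,0,1]'
```

```text
time_s: 8.55
eef_pos: [0.4636, 0.1046, 0.1154]
eef_rot: [0.0, 0.023, 1.0, 0.0]
wrist_force: [1.0, 1.5, -4.8]
opening: 0.1
grasp_force: 60.1
```

```bash
python3 -m jog '[0,0,0.001,0,0,0,1, 0,0,0.0015,0,0,0,1, 0,0,0.0015,0,0,0,1]'
```

```text
time_s: 8.93
eef_pos: [0.4636, 0.1046, 0.1153]
eef_rot: [0.0, 0.023, 1.0, -0.0]
wrist_force: [-6.7, 0.4, 11.0]
opening: 0.102
grasp_force: 62.3
```

Contact at the expected seated height. Release and rise.

```bash
python3 -m jog '[0,0,0,0,0,0,0.5, 0,0,0,0,0,0,0.5, 0,0,0,0,0,0,0.5, 0,0,0,0,0,0,0.5, 0,0,-0.04,0,0,0,0.5, 0,0,-0.08,0,0,0,0.5, 0,0,-0.12,0,0,0,0.5, 0,0.06,-0.13,0,0,0,0.5, 0,0.12,-0.13,0,0,0,0.5, 0,0.139,-0.13,0,0,0,0.5, 0,0.139,-0.13,0,0,0,0.5]'
python3 - <<'E'
from h import *
o=get_obs();print(o['eef_pos'],o['q'])
w=camera('wrist');s=camera('scene'); save(w,'w5')
cv2.imwrite('pics/s5.png',cv2.resize(s['frame'][150:240,240:360,::-1],None,fx=6,fy=6,interpolation=cv2.INTER_CUBIC))
for n in ['lift_bar','carrier','index_tip','pointer_tip']: print(n,[(np.round(d['xyz'],4),d['confidence']) for d in spot_in(w,n)][:2])
for P in [(.47,.2435,.05)]: print(proj(w,P))
E
```

```text
time_s: 10.3
eef_pos: [0.4694, 0.2441, 0.2433]
eef_rot: [-0.0, 0.022, 1.0, -0.0]
wrist_force: [-0.6, -0.2, 0.5]
opening: 0.5
grasp_force: 0.0
[0.4694066  0.24409023 0.24329744] [ 2.55200141e-01  9.10615737e-02  1.73488525e+00 -3.92803135e-04
  1.31663294e+00 -1.27217339e+00]
lift_bar [(array([0.4644, 0.2406, 0.0573]), 0.86), (array([0.4602, 0.1097, 0.0626]), 0.4)]
carrier [(array([0.4578, 0.1082, 0.0581]), 0.59), (array([0.4351, 0.1722, 0.054 ]), 0.36)]
index_tip [(array([0.3707, 0.1292, 0.1293]), 0.77)]
pointer_tip [(array([0.4408, 0.1767, 0.0592]), 0.65)]
[318.97423738 183.62112863]
```

View pics/w5.png

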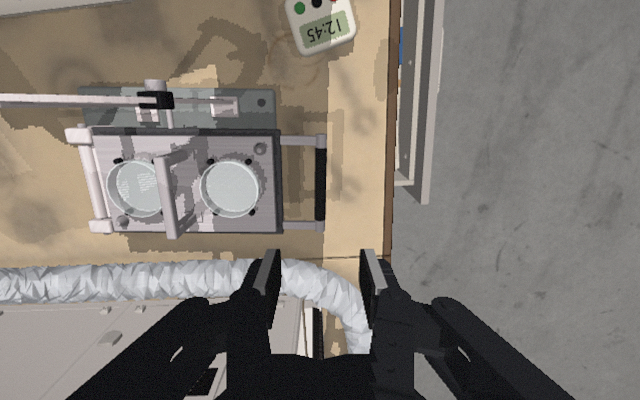

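The carrier is seated, with pins visible in both holes at (261,149) and (122,220). The bar is centred at column 321 (319 predicted), and the clip's black block spans (137–174, 91–110). Grip the bar and fit the index angle.

```bash
python3 - <<'E'
from h import *
w=camera('wrist');c=camera('top')
go([.4697,.2447,.056],down(-.046))
st=np.array([.4635,.1045]); Rz=R.from_euler('z',-.046).as_matrix()[:2,:2]
def P(x,r,t): return [*(st+Rz@[x,-.108+r[0]*np.cos(t)-r[1]*np.sin(t)]),.05+r[0]*np.sin(t)+r[1]*np.cos(t)]
for t in np.arange(.42,.83,.05):
    for k in (w,c):
        q=np.array([proj(k,P(-.085+sx*.0065,(.139+sr*.015,sq*.006),t)) for sx in(-1,1) for sr in (-1,1) for sq in(-1,1)])
        print(round(t,2),q.min(0).round(1),q.max(0).round(1),end='  ')
    print()
E
python3 -m jog '[0,0.0005,0.06,0,0,0,0.5, 0,0.0005,0.12,0,0,0,0.5, 0,0.0005,0.16,0,0,0,0.5, 0,0.0005,0.187,0,0,0,0.5, 0,0.0005,0.187,0,0,0,0.5, 0,0.0005,0.187,0,0,0,1, 0,0.0005,0.187,0,0,0,1, 0,0.0005,0.187,0,0,0,1, 0,0.0005,0.187,0,0,0,1, 0,0.0005,0.187,0,0,0,1]'
```

```text
shift [0.0004 0.0022 0.1878] turn [-0.0001  0.0001 -0.0013]
0.42 [154.3  91.3] [195.3 108.8]  0.42 [261.7 212.5] [277.6 219.6]  
0.47 [147.   90.9] [188. 109.]  0.47 [262.5 212.4] [278.6 219.6]  
0.52 [139.1  90.5] [179.9 109.1]  0.52 [263.5 212.4] [279.7 219.6]  
0.57 [130.7  90.1] [170.9 109.2]  0.57 [264.7 212.3] [281.1 219.6]  
0.62 [121.7  89.7] [161.2 109.4]  0.62 [266.1 212.3] [282.5 219.7]  
0.67 [112.1  89.3] [150.6 109.5]  0.67 [267.7 212.3] [284.2 219.7]  
0.72 [102.   88.9] [139.1 109.7]  0.72 [269.6 212.3] [286.  219.7]  
0.77 [91.4 88.5] [126.7 109.8]  0.77 [271.6 212.3] [287.9 219.8]  
0.82 [80.3 88. ] [113.4 109.9]  0.82 [273.8 212.3] [290.  219.8]  
time_s: 11.95
eef_pos: [0.4712, 0.2442, 0.0587]
eef_rot: [0.002, 0.023, 1.0, 0.0]
wrist_force: [-1.1, -1.3, 7.1]
opening: 0.114
grasp_force: 58.6
```

Both views give an index of about 0.54 rad. Compute the arc rows.

Run:
```python
from h import *
o=get_obs();st=np.array([.4635,.1045]); Rz=R.from_euler('z',-.046)
h=np.r_[st,.05]+Rz.apply([0,-.108,0]); p=o['eef_pos'];q=o['eef_rot'];r=R.from_quat([*q[1:],q[0]])
print(Rz.inv().apply(p-h))
for t in np.r_[.05:.601:.05]:
    T=R.from_rotvec(Rz.apply([t,0,0])); print(round(t,2),np.round(r.inv().apply(T.apply(p-h)+h-p),4),np.round((r.inv()*T*r).as_rotvec(),3))
```

```text
[0.00130436 0.24788449 0.00865673]
0.05 [-0.     -0.0007 -0.0124] [-0.05 -0.    0.  ]
0.1 [-0.0001 -0.0021 -0.0247] [-0.1 -0.   0. ]
0.15 [-0.0001 -0.004  -0.0369] [-0.15 -0.    0.  ]
0.2 [-0.0002 -0.0066 -0.0491] [-0.2   -0.     0.001]
0.25 [-0.0002 -0.0098 -0.0611] [-0.25  -0.     0.001]
0.3 [-0.0002 -0.0136 -0.0729] [-0.3   -0.     0.001]
0.35 [-0.0003 -0.0179 -0.0845] [-0.35  -0.     0.001]
0.4 [-0.0003 -0.0229 -0.0959] [-0.4   -0.     0.001]
0.45 [-0.0003 -0.0284 -0.107 ] [-0.45  -0.     0.001]
0.5 [-0.0004 -0.0344 -0.1178] [-0.5   -0.     0.002]
0.55 [-0.0004 -0.041  -0.1283] [-0.55  -0.     0.002]
0.6 [-0.0004 -0.0481 -0.1385] [-0.6   -0.     0.002]
```

```bash
python3 -m jog '[0,-0.0007,-0.0124,-0.05,0,0,1, 0,-0.0021,-0.0247,-0.1,0,0,1, 0,-0.004,-0.0369,-0.15,0,0,1, 0,-0.0066,-0.0491,-0.2,0,0,1, 0,-0.0066,-0.0491,-0.2,0,0,1]'
python3 - <<'E'
from h import *
o=get_obs();print(o['q'],o['torque'])
E
```

```text
time_s: 12.58
eef_pos: [0.4708, 0.2375, 0.1073]
eef_rot: [0.004, 0.024, 0.995, 0.101]
wrist_force: [3.7, 5.8, -3.2]
opening: 0.116
grasp_force: 59.3
[ 0.12758478  0.21983097  1.911254    0.23860413  0.98478761 -1.52534433] [ 0.55531246 -0.58885869 -0.19368573]
```

```bash
python3 -m jog '[0,-0.0007,-0.0124,-0.05,0,0,1, 0,-0.0021,-0.0247,-0.1,0,0,1, 0,-0.004,-0.0369,-0.15,0,0,1, 0,-0.0066,-0.0491,-0.2,0,0,1, 0,-0.0098,-0.0611,-0.25,0,0,1, 0,-0.0136,-0.0729,-0.3,0,0,1, 0,-0.0136,-0.0729,-0.3,0,0,1]'
python3 - <<'E'
from h import *
o=get_obs();p=o['eef_pos'];q=o['eef_rot'];r=R.from_quat([*q[1:],q[0]])
Rz=R.from_euler('z',-.046);h=np.array([.4635,.1045,.05])+Rz.apply([0,-.108,0])
d=Rz.inv().apply(p+r.apply([0,0,.0087])-h);print(d,'stage est',np.arctan2(d[2],d[1]),'tool',(Rz.inv()*r).as_matrix()[:,1])
s=camera('scene');w=camera('wrist')
a=cv2.resize(s['frame'][155:215,240:320,::-1],None,fx=7,fy=7,interpolation=cv2.INTER_CUBIC)
b=cv2.resize(w['frame'][:,:,::-1],None,fx=.5,fy=.5); a=a[:,:560]
im=np.zeros((420,560,3),np.uint8);im[:]=a; cv2.imwrite('pics/s6.png',im); save(w,'w6')
def P(x,r,t): return [*(h[:2]+Rz.apply([x,r*np.cos(t),0])[:2]),.05+r*np.sin(t)]
for t in (.5,.54): 
  for k in (s,w): print(t,'tip',proj(k,P(-.085,.1105,t)))
E
```

```text
time_s: 13.45
eef_pos: [0.4693, 0.2098, 0.1759]
eef_rot: [0.007, 0.023, 0.968, 0.248]
wrist_force: [3.8, 7.9, -0.3]
opening: 0.116
grasp_force: 59.8
[0.0009476  0.21766718 0.11822482] stage est 0.49756494597970014 tool [8.17860195e-04 8.76754111e-01 4.80938208e-01]
0.5 tip [279.22567711 188.27600301]
0.5 tip [-22.94969767  93.3166491 ]
0.54 tip [279.74091211 187.66788248]
0.54 tip [-35.85098468  92.92409676]
```

View pics/w6.png

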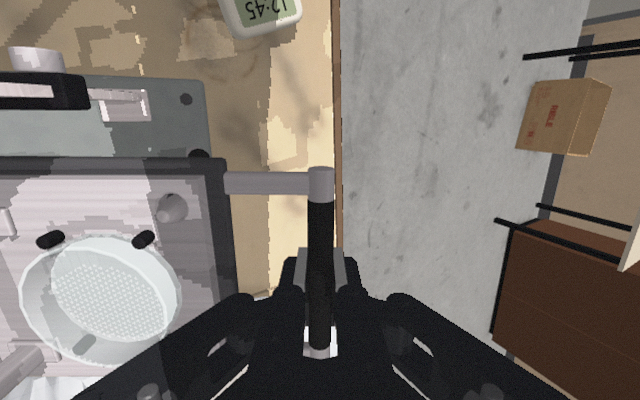

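The carrier still sits over its pin (172,208) and the bar is held at (320,270). The clip's block ends at (88,90). My picture budget is used up, so I'll refine the index numerically.

Run:
```python
from h import *
Rz=R.from_euler('z',-.046);h=np.array([.4635,.1045,.05])+Rz.apply([0,-.108,0])
def P(x,r,q,t): return h+Rz.apply([x,r*np.cos(t)-q*np.sin(t),r*np.sin(t)+q*np.cos(t)])
V=[(-.085+sx*.0065,.139+sr*.015,sq*.006) for sx in(-1,1) for sr in (-1,1) for sq in(-1,1)]
w=camera('wrist');c=camera('top');s=camera('scene')
for nm,k in (('w',w),('s',s),('t',c)):
    g=k['frame'].max(2).astype(int)
    best=[]
    for t in np.arange(.42,.70,.01):
        q=np.array([proj(k,P(*v,t)) for v in V]).astype(np.float32)
        hull=cv2.convexHull(q); m=np.zeros(g.shape,np.uint8); cv2.fillConvexPoly(m,np.round(hull*16).astype(np.int32),1,shift=4)
        d=cv2.dilate(m,np.ones((5,5)))-m
        blk=g<45
        best.append((round(t,2),round((blk[m>0].mean() if m.any() else 0)-(blk[d>0].mean() if d.any() else 0),2)))
    print(nm,sorted(best,key=lambda b:-b[1])[:6])
    q=np.array([proj(k,P(*v,.54)) for v in V]); print('  bbox .54',q.min(0).round(),q.max(0).round())
    for n in ('index_tip','pointer_tip','carrier'):
        for d in spot_in(k,n)[:2]:
            x=Rz.inv().apply(np.array(d['xyz'])-h); print('  ',n,round(d['confidence'],2),x.round(3),'ang',round(np.arctan2(x[2],x[1]),3),'r',round(np.hypot(x[1],x[2]),3))
g=w['frame'].max(2); print([ (int(v),np.where(g[v,:120]<45)[0][[0,-1]].tolist() if (g[v,:120]<45).any() else None) for v in range(66,114,4)])
for t in (.5,.52,.54,.56,.58): q=np.array([proj(w,P(*v,t)) for v in V]); print(t,q.min(0).round(),q.max(0).round())
```

```text
w [(np.float64(0.53), np.float64(0.66)), (np.float64(0.52), np.float64(0.64)), (np.float64(0.54), np.float64(0.57)), (np.float64(0.5), np.float64(0.49)), (np.float64(0.51), np.float64(0.48)), (np.float64(0.55), np.float64(0.48))]
  bbox .54 [-27.  72.] [ 89. 111.]
   index_tip 0.71 [-0.094  0.128  0.079] ang 0.554 r 0.151
   pointer_tip 0.95 [-0.045  0.183  0.106] ang 0.527 r 0.211
   carrier 0.67 [-0.009  0.122  0.082] ang 0.594 r 0.147
   carrier 0.59 [-0.048  0.176  0.1  ] ang 0.519 r 0.203
s [(np.float64(0.49), np.float64(0.14)), (np.float64(0.46), np.float64(0.13)), (np.float64(0.47), np.float64(0.13)), (np.float64(0.48), np.float64(0.13)), (np.float64(0.53), np.float64(0.13)), (np.float64(0.54), np.float64(0.13))]
  bbox .54 [266. 173.] [278. 186.]
   index_tip 0.65 [-0.087  0.113  0.074] ang 0.578 r 0.135
   index_tip 0.43 [-0.041  0.08   0.04 ] ang 0.466 r 0.09
   pointer_tip 0.85 [-0.04   0.081  0.039] ang 0.453 r 0.09
   carrier 0.57 [-0.008  0.084  0.061] ang 0.625 r 0.104
t [(np.float64(0.42), np.float64(0.22)), (np.float64(0.43), np.float64(0.21)), (np.float64(0.44), np.float64(0.21)), (np.float64(0.45), np.float64(0.21)), (np.float64(0.46), np.float64(0.21)), (np.float64(0.47), np.float64(0.21))]
  bbox .54 [264. 212.] [280. 220.]
   pointer_tip 0.72 [-0.034  0.023  0.015] ang 0.573 r 0.027
   carrier 0.79 [-0.034  0.137  0.086] ang 0.561 r 0.161
[(66, None), (70, None), (74, [0, 71]), (78, [0, 83]), (82, [19, 84]), (86, [52, 85]), (90, [53, 86]), (94, [54, 87]), (98, [0, 88]), (102, [0, 89]), (106, [0, 89]), (110, None)]
0.5 [-12.  74.] [100. 110.]
0.52 [-19.  73.] [ 95. 111.]
0.54 [-27.  72.] [ 89. 111.]
0.56 [-36.  72.] [ 83. 111.]
0.58 [-45.  71.] [ 77. 111.]
```

```bash
python3 -m jog '[0,-0.0003,-0.005,-0.02,0,0,1, 0,-0.0006,-0.0104,-0.042,0,0,1, 0,-0.0006,-0.0104,-0.042,0,0,1, 0,-0.0006,-0.0104,-0.042,0,0,1, 0,-0.0006,-0.0104,-0.042,0,0,1]'
python3 - <<'E'
from h import *
Rz=R.from_euler('z',-.046);h=np.array([.4635,.1045,.05])+Rz.apply([0,-.108,0])
o=get_obs();p=o['eef_pos'];q=o['eef_rot'];r=R.from_quat([*q[1:],q[0]])
d=Rz.inv().apply(p+r.apply([0,0,.0087])-h);print(d,'stage',np.arctan2(d[2],d[1]),np.abs(o['dq']).max())
# clip edge again in wrist, and pin/pointer check in scene: pixel profile along r=110.5 arc plane
w=camera('wrist'); g=w['frame'].max(2); print([(v,np.where(g[v,:120]<45)[0][-1:].tolist()) for v in (98,102,106)])
for t in (.5,.52,.54,.56,.58): print(t,max(proj(w,h+Rz.apply([x,(a*np.cos(t)-b*np.sin(t)),a*np.sin(t)+b*np.cos(t)]))[0] for x in(-.0915,-.0785) for a in (.124,.154) for b in (-.006,.006)).round(1))
E
```

```text
time_s: 14.78
eef_pos: [0.469, 0.2047, 0.1842]
eef_rot: [0.007, 0.022, 0.963, 0.268]
wrist_force: [4.6, 5.5, -1.0]
opening: 0.115
grasp_force: 59.8
[0.00087901 0.21287515 0.12672132] stage 0.5369451702091135 0.0018540332216764592
[(98, [99]), (102, [100]), (106, [100])]
0.5 109.1
0.52 104.8
0.54 100.2
0.56 95.1
0.58 89.7
```

```bash
python3 -c "
from bench import hand_in
print(hand_in())"
```

```text
the job is handed in; nothing more can be done
None
```

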